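# Hold the rod clamp against the sprung stop for bolting

### The job

Pick up the aluminium rod clamp and set it down flat in the channel of the blue base plate, between the two rails and clear of the sprung stop; then slide it along the channel against the stop with a steady push, until the yellow band of the plunger has gone into the grey housing and the housing's edge stands in the green band. Never ram the plunger right home, and leave the other things on the bench where they are. Finish while holding: the gripper's fingers stay on the clamp and keep it flat in the channel, pressed in the green, so that a colleague can bolt it down.

Things in the scene. Friction and masses are not known exactly. Their poses are not given: they have to be found in the camera images.
- clamp: The rod clamp, loose, bare aluminium, 0.3 to 0.55 kg, standing upright. Foot 70 (x) x 64 (y) x 10 mm; on it, centred, a block 70 (x) x 34 (y) mm, flat ends, 50 mm tall over all. Foot sticks out 15 mm each side in y (a bolt hole each); dark bore and slit on top. Grip the block across y. Origin: centre of underside, z up, x along the block. Same either way round.
- jig: Blue steel base plate, fixed, 300 (x) x 160 (y) x 12 mm. Origin: centre of its underside, z up; x along the channel to the sprung stop, roughly away from the robot. Two steel rails, 12 mm wide, 8 mm tall, 70 mm apart inside, run from x = -90 to +70 mm: the channel, middle at y = 0. Grey stop housing: x = 95 to 140 mm, 70 mm wide, top 42 mm above the bench.
- channel (a point): Point on the base plate's top in the middle of the channel, 35 mm before (-x) the base plate's origin, 12 mm above the bench; axes as the base plate's. A clamp set down here with its x along the channel has 3 mm of play to each rail, and 43 mm to go before it meets the free stop pad.
- plunger (a joint): How far the sprung stop's plunger is pushed into the housing, m: 0 free, grows along the base plate's +x, hard end at 0.036. Spring 500 N/m, no preload (10 mm = 5 N). The shank between pad and housing, 26 mm wide, seen from above, is yellow for 12 mm next to the housing, then green 14 mm, then red 14 mm: the housing's edge is in the green from 0.012 to 0.026.
- stop_pad: Black pad on the plunger's front end, upright, 34 mm wide (y), 28 mm tall (z). Origin 2 mm behind the middle of the face that meets the clamp; axes as the base plate's. When free it stands 45 mm ahead (+x) of the base plate's origin and 30 mm above the bench; it slides with the plunger.
- beaker: bystander: open white plastic beaker, 76 mm across, 85 mm tall; origin at the centre of its underside, z up
- bottle: bystander: brown glass bottle with a blue cap, 54 mm across, 85 mm tall; origin at the centre of its underside, z up
- screwdriver: bystander: screwdriver with a yellow handle, 200 mm long, lying on the bench right of the base plate; x along it
- jar: bystander: white plastic jar with a blue lid, 80 mm across, 100 mm tall; origin at the centre of its underside, z up
- jug: bystander: white plastic jug with a handle, 100 mm across, 100 mm tall, at the far left; origin at the centre of its underside, z up
There are look-alikes about, which are no part of the job. Of the things that look like the clamp, the smallest one is meant.

How it is judged:
By the outcome, as a careful person would: the job done as asked, in the order asked, and still so for the second after the job is handed in, while the arm keeps its last pose, push and grip.
It also fails if it takes over 46 s, if anything falls off the work surface, if the arm or the gripper's body presses on something with over 40 N, if the wrist force passes 120 N, or if a joint passes its speed limit or range.

### The arm

A 7-joint arm with a two-finger parallel gripper is mounted at the origin on the work surface. World frame = base frame: x ahead of the robot, y to its left, z up, the work surface at z = 0. Lengths are in m, angles in rad, forces in N, time in s.
With the tool pointing down it reaches from about 0.4 to 0.875 m from the base axis. Payload 6.5 kg.
Tool frame: the origin (TCP) lies on the centre line of the jaws, within the pads' length; the fingertips stand 25 mm ahead of it and the grasp point (between the pads) lies 6 mm ahead of it; z points along the fingers, y is the line along which they close (so a half turn about z gives the same grasp; the last joint's range is limited). The gripper opens to 85 mm and grips with 20 to 120 N. Pads are 22 mm wide; open, the fingers measure 114 mm over their backs; the gripper's body (76 mm by 85 mm) begins 54 mm behind the grasp point. The pads swing forward as they close: fully open they stand 13 mm farther back than shut.
Start: joints at [-1.316, 0.536, -0.004, 1.538, 0.003, 1.067, -0.071], TCP at [0.205, 0.617, 0.256] pointing down, gripper open.
Joint ranges: [-2.7, 2.7], [-0.37, 2.16], [-1.27, 1.26], [0.24, 2.4], [-1.31, 4.45], [0.19, 1.91], [-2.76, 2.76]. Speed limits (rad/s): [2.39, 2.39, 3.14, 3.14, 3.14, 3.14, 3.14].

### API

Orientations are given as a rotation vector (axis times angle).
In Python, from cell import arm, cams, order gives the robot as it stands. The module is installed in compiled form; this text tells all that it offers.
- The arm moves only by the tool carry_out, never from a script. Its argument "motion" is a list of rows, each a list of 3 entries, a list of its own where there are three numbers: the shift along the tool's x, y, z in mm, then the turn about the tool's z in rad, then the finger opening in mm, from 0 to 85.4. A call has exactly 5 rows; each row is the pose to reach, as a shift and turn from the pose commanded when the call began, along the tool's axes at that moment; what a row does not reach only later rows make up. A row lasts 1/8 s, in which the tool goes at most 62.5 mm and 10.7 degrees, less where a joint would pass 70% of its speed; a pose out of reach is approached as far as the arm can. A call with a gripper value outside its range is refused whole. The fingers move at their own pace and stop on an object; "newtons" is the grip in N (left out, the last holds). Time passes only in rows, so rows that repeat a pose let the fingers close, or fill a call up. It gives the time, the measured TCP pose, the force, the opening and the grip force at its end, in the units of the state.
- arm.get_state(): the state, without advancing time (a new reading comes with each control period).
- cams.camera(name): name is "scene" or "top" or "wrist"; returns a dict with "color" (400x640x3 uint8, red, green, blue), "fx", "fy", "cx", "cy" (pixels), "rvec" (rotation vector, rad) and "tvec" (3), from world to camera coordinates, as OpenCV has them; the wrist camera has in their place "tool_from_camera" (4x4, takes a point from camera to tool coordinates, whose origin is the TCP and whose axes are the flange's). Camera axes: x right, y down, z forward; pixel columns grow to the right and rows downward; lengths in m; the calibration is good to about 2 mm. The wrist camera is an equidistant fisheye: a pixel r from the principal point sees the ray r / f radians off the axis. A picture is of the moment at which its call begins: read the wrist's pose just before it. There is no depth.
- order.finish_job(): hands the job in; it is judged then, once.
The state is a dict: "t": time; "q": joint angles; "qvel": joint speeds; "joint_torque": joint torques, N m; "eef_pos": TCP position; "orientation": TCP orientation; "force": force on the tool from outside, world axes, zero at the start; "torque": the same for the moment, N m; "width": finger opening in m; "gripper_force": force on a finger pad.
Only numpy, scipy, OpenCV 4.12 (cv2) and the standard library are available. Lean on these libraries where they do the work, as an engineer would, in place of code of your own. Each camera call takes 0.05 s, during which the arm holds its last target. There are 200 camera calls.

## Working session

There is one attempt and no reset: what is moved stays moved. The work goes in short steps, Python scripts to look and compute and a tool call to move; the robot and the scene stay as the last step left them, time stands still between calls to the robot, and variables do not carry over. Pictures are saved under pics/ and viewed, at most 10 in all, crops included, and the job is handed in when it is done.

Besides the shell and the picture viewer there is one more tool, called after "Request:" as name(argument=value, ...), one argument or row to a line, values as JSON. carry_out: Moves the arm, as the interface text tells. Its arguments: {"type":"object","properties":{"motion":{"type":"array","items":{"type":"array"}},"newtons":{"type":"number"}},"required":["motion"]}

```bash
mkdir -p pics
cat > h.py <<'E'
import numpy as np, cv2
from cell import arm, cams, order
def snap(n,f):
    c=cams.camera(n); cv2.imwrite(f,c["color"][:,:,::-1]); np.save(f+'.npy',{k:v for k,v in c.items() if k!='color'},allow_pickle=True); return c
E
python3 - <<'E'
from h import *
s=arm.get_state(); print(s)
a=snap("scene","pics/s0.png");b=snap("top","pics/t0.png")
for c in(a,b): print(c["fx"],c["cx"],c["cy"],c["rvec"],c["tvec"])
E
```

```text
{'t': 0.0, 'q': array([-1.3161826 ,  0.53719421, -0.0044362 ,  1.538888  ,  0.00258221,
        1.06732705, -0.07122552]), 'qvel': array([ 0.00155515,  0.00033226,  0.00107525, -0.00056743,  0.00047804,
       -0.00036095,  0.00086364]), 'joint_torque': array([-2.94427418e-04, -5.83414972e+01,  1.04842409e+00, -2.59095132e+01,
        1.22623934e-02,  9.67378845e-03, -3.44104546e-05]), 'eef_pos': array([0.2047908 , 0.61625417, 0.25538912]), 'orientation': array([-5.01691621e-01, -3.10110021e+00,  2.83154945e-03]), 'force': array([-0.43184089, -0.09368779,  0.45626372]), 'torque': array([-0.00958665, -0.01395097, -0.01828553]), 'gripper_force': 0.0, 'width': 0.08558525461518673}
388.4127991499252 325.40430351537844 193.37256826810946 [ 2.13876017  1.61485723 -0.43556909] [-0.15787562 -0.4451168   1.59385014]
513.445644427706 315.4859188202282 199.22454722230674 [ 2.16938423 -2.0488661   0.21862711] [-0.03391846  0.5721776   1.43723371]
```

View pics/s0.png

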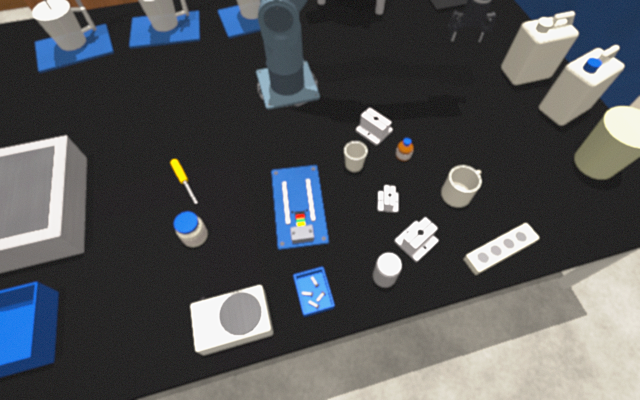

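View pics/t0.png

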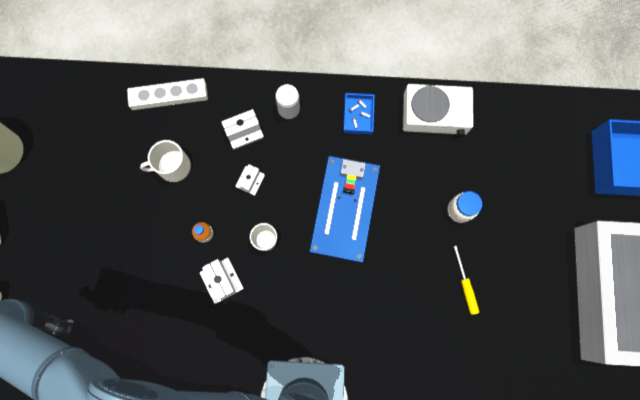

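Three clamp look-alikes, top view (242,128), (250,180) and (221,280); scene view (416,238), (388,199) and (375,125). The one at top (250,180) / scene (388,199) is clearly the smallest, so it fits. I'll confirm it in an enlarged composite with the jig.

Run:
```python
from h import *
s=cv2.imread("pics/s0.png");t=cv2.imread("pics/t0.png")
def crop(i,x,y,w,h,k,st):
    o=cv2.resize(i[y:y+h,x:x+w],None,fx=k,fy=k,interpolation=cv2.INTER_CUBIC)
    for v in range(-(-x//st)*st,x+w,st):
        X=int((v-x+.5)*k); cv2.line(o,(X,0),(X,6),(0,255,255),1); cv2.putText(o,str(v),(X-10,16),0,.35,(0,255,255))
    for v in range(-(-y//st)*st,y+h,st):
        Y=int((v-y+.5)*k); cv2.line(o,(0,Y),(6,Y),(0,255,255),1); cv2.putText(o,str(v),(8,Y+4),0,.35,(0,255,255))
    return o
A=np.hstack([crop(t,230,158,40,40,7.5,5),crop(s,368,177,40,40,7.5,5)])
B=np.hstack([crop(t,300,150,100,120,2.5,20),crop(s,255,155,100,120,2.5,20)])
B=cv2.copyMakeBorder(B,0,0,0,100,cv2.BORDER_CONSTANT)
cv2.imwrite("pics/c1.png",np.vstack([A,B]))
```

```text
(no output)
```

View pics/c1.png

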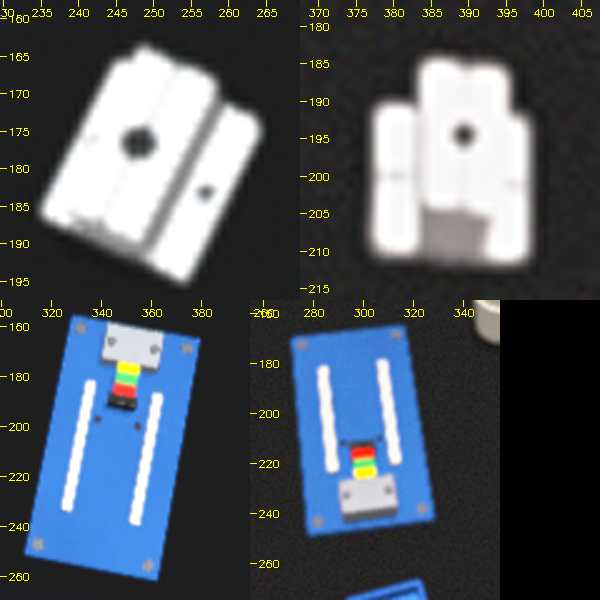

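The crop confirms it: block with bore (top 247.5,176.5; scene 389,194) and a bolt-holed foot on each side. Jig bolts and plate corners are readable in both views.

```bash
cat >> h.py <<'E'
from scipy.spatial.transform import Rotation as R
from scipy.optimize import least_squares
def cam(f):
    return np.load(f+'.npy',allow_pickle=True).item()
def proj(c,P):
    K=np.array([[c['fx'],0,c['cx']],[0,c['fy'],c['cy']],[0,0,1]])
    return cv2.projectPoints(np.atleast_2d(np.float64(P)),c['rvec'],c['tvec'],K,None)[0][:,0]
def tri(pairs): # [(cam,px)..]
    return least_squares(lambda p:np.concatenate([proj(c,p)[0]-u for c,u in pairs]),[.6,0,0]).x
def planar(yaw,xy,L): # local pts to world
    c,s=np.cos(yaw),np.sin(yaw); L=np.atleast_2d(L)
    return np.c_[xy[0]+c*L[:,0]-s*L[:,1],xy[1]+s*L[:,0]+c*L[:,1],L[:,2]]
E
python3 - <<'E'
from h import *
S,T=cam("pics/s0.png"),cam("pics/t0.png")
tc=lambda x,y:(300+x/2.5-.5,150+(y-300)/2.5-.5)
sc=lambda x,y:(255+(x-250)/2.5-.5,155+(y-300)/2.5-.5)
ta=lambda x,y:(230+x/7.5-.5,158+y/7.5-.5)
sa=lambda x,y:(368+(x-300)/7.5-.5,177+y/7.5-.5)
names=['boltNL','boltNR','boltFL','boltFR','cornNL','cornNR','bore']
P=[(tc(38,544),sc(396,334)),(tc(148,565),sc(303,345)),(tc(81,328),sc(420,509)),(tc(187,348),sc(323,521)),
 (tc(25,552),sc(408,327)),(tc(157,580),sc(292,338)),(ta(139,142),sa(463,134))]
for n,(a,b) in zip(names,P): print(n,tri([(T,a),(S,b)]).round(4))
# jig: fit plate rectangle top z=12 + rails
top=[((-.15,.08,.012),tc(25,552)),((-.15,-.08,.012),tc(157,580)),((.15,.08,.012),tc(72,315)),((.15,-.08,.012),tc(200,339)),
 ]
sce=[((-.15,.08,.012),sc(408,327)),((-.15,-.08,.012),sc(292,338)),]
def f(v,tp,sp):
    r=[]
    for c,l in((T,tp),(S,sp)):
        if l: r.append((proj(c,planar(v[2],v[:2],[a for a,_ in l]))-[b for _,b in l]).ravel())
    return np.concatenate(r)
tp=top
for a,b in((top,sce),(top,[])):
    j=least_squares(f,[.6,0,0],args=(a,b)); print('jig',j.x.round(4),np.abs(j.fun).max().round(2))
# clamp: foot corners
sp=[((.035,.032,0),sa(530,264)),((.035,-.032,0),sa(371,262)),((-.035,-.032,.01),sa(374,102)),((-.035,.032,.01),sa(528,118))]
tp=[((.035,-.032,.01),ta(262,124)),((-.035,-.032,.0),ta(186,283)),((.035,.017,.05),ta(142,43)),((.035,-.017,.05),ta(217,90)),((-.035,.017,.05),ta(40,215)),((0,0,.05),ta(139,142))]
for y0 in(-.5,):
  for a,b in((tp,sp),(tp,[]),([],sp)):
    j=least_squares(f,[.6,.3,y0],args=(a,b)); print('clamp',j.x.round(4),j.fun.round(1))
s=arm.get_state(); print(R.from_rotvec(s['orientation']).as_matrix().round(3))
E
```

```text
boltNL [ 0.4383 -0.0068  0.0168]
boltNR [ 0.4211 -0.1368  0.0171]
boltFL [ 0.705  -0.0455  0.0165]
boltFR [ 0.6874 -0.1714  0.0181]
cornNL [0.4288 0.0101 0.0137]
cornNR [ 0.4042 -0.1486  0.0153]
bore [0.6314 0.201  0.0547]
jig [ 0.5642 -0.0903 -0.1423] 0.93
jig [ 0.5643 -0.0907 -0.139 ] 0.58
clamp [ 0.6308  0.203  -0.3718] [-0.5  0.4 -0.1  0.3 -0.6  1.2 -0.4 -0.5  2.5 -1.  -0.3  0.6 -1.   0.4
  1.  -0.9  1.4  1.  -0.3  0.4]
clamp [ 0.6315  0.2035 -0.3974] [-0.5  0.5 -0.6  0.2 -0.4  0.9 -0.3 -0.5  2.2 -1.5 -0.4  0.4]
clamp [ 0.6298  0.2025 -0.3437] [-1.   0.   1.  -0.9  0.9  1.  -0.9 -0. ]
[[-0.949  0.315 -0.   ]
 [ 0.315  0.949 -0.001]
 [-0.    -0.002 -1.   ]]
```

Request:
carry_out(
  motion=[
    [[-53,-26,5],0.01,85],
    [[-106,-52,10],0.02,85],
    [[-160,-78,15],0.04,85],
    [[-213,-104,20],0.05,85],
    [[-267,-129,25],0.06,85],
  ],
  newtons=60,
)

```text
t: 0.72
eef_pos: [0.4186, 0.4087, 0.2309]
orientation: [-0.595, -3.085, 0.0]
force: [0.8, 0.7, -0.4]
width: 0.085
gripper_force: 0.0
```

Request:
carry_out(
  motion=[
    [[-53,-26,5],0,85],
    [[-106,-52,10],0,85],
    [[-160,-78,15],0,85],
    [[-213,-104,20],0,85],
    [[-242,-112,25],0,85],
  ],
)

```text
t: 1.35
eef_pos: [0.6027, 0.2118, 0.2059]
orientation: [0.602, 3.083, -0.003]
force: [-0.4, 0.4, 0.7]
width: 0.0851
gripper_force: 0.0
```

```bash
cat >> h.py <<'E'
def wproj(c,Tw,P): # Tw world<-tool
    M=Tw@np.array(c['tool_from_camera']); p=(np.atleast_2d(P)-M[:3,3])@M[:3,:3]
    rho=np.hypot(p[:,0],p[:,1]); th=np.arctan2(rho,p[:,2]); k=th/np.maximum(rho,1e-9)
    return np.c_[c['fx']*p[:,0]*k+c['cx'],c['fy']*p[:,1]*k+c['cy']]
def wsnap(f):
    s=arm.get_state(); c=snap("wrist",f); T=np.eye(4); T[:3,:3]=R.from_rotvec(s['orientation']).as_matrix(); T[:3,3]=s['eef_pos']; np.save(f+'.T.npy',T); return c,T,s
E
python3 - <<'E'
from h import *
c,T,s=wsnap("pics/w1.png"); print(s['t'],s['qvel'].round(3),T.round(3)); print(c['fx'],c['cx'],c['cy'],np.array(c['tool_from_camera']).round(3))
print(wproj(c,T,[[.631,.203,.05]]))
E
```

```text
1.35 [ 0.297  0.255 -0.014 -0.326 -0.063  0.076  0.343] [[-0.927  0.376  0.     0.603]
 [ 0.376  0.927 -0.002  0.212]
 [-0.001 -0.002 -1.     0.206]
 [ 0.     0.     0.     1.   ]]
309.70691628693146 321.8453929354456 199.3093865326671 [[-0.002 -0.956 -0.295  0.077]
 [ 1.    -0.002  0.     0.001]
 [-0.001 -0.295  0.956 -0.118]
 [ 0.     0.     0.     1.   ]]
[[323.3202822  220.85660957]]
```

View pics/w1.png

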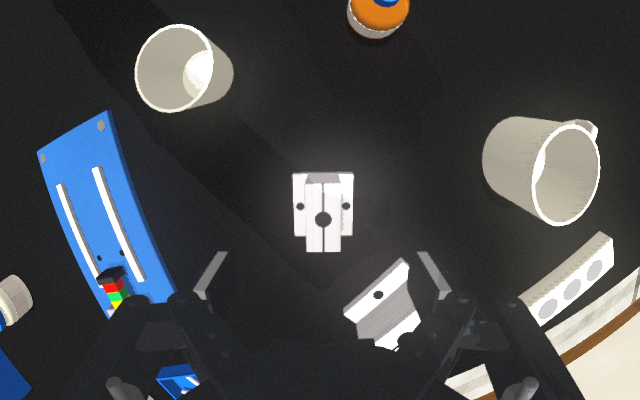

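Wrist view: the clamp is at (323,212), its bore at (323,219.5) against a predicted (323,221), well aligned. The big look-alike lies beyond it at (385,300). I'll centre over the clamp, go lower and look again.

Request:
carry_out(
  motion=[
    [[-10,0,20],0,85],
    [[-25,0,40],0,85],
    [[-34,0,60],0,85],
    [[-34,0,60],0,85],
    [[-34,0,60],0,85],
  ],
)

```text
t: 2.02
eef_pos: [0.6319, 0.2045, 0.1464]
orientation: [-0.593, -3.085, -0.001]
force: [0.3, 0.8, -0.5]
width: 0.0849
gripper_force: 0.0
```

Run:
```python
from h import *
S,Tc=cam("pics/s0.png"),cam("pics/t0.png")
c,T,s=wsnap("pics/w2.png"); print(s['t'],s['qvel'].round(3),T.round(3)[:3,3])
# beaker rim centre & lookalike bore from top+scene full views
print('beaker',tri([(Tc,(263,237)),(S,(356,150))]),'bigclamp',tri([(Tc,(240,122)),(S,(421,232))]))
i=cv2.imread("pics/w2.png")[120:400,190:450]
i=cv2.resize(i,None,fx=2.1,fy=2.1,interpolation=cv2.INTER_CUBIC)
for v in range(200,450,20): cv2.putText(i,str(v),(int((v-190+.5)*2.1)-10,10),0,.35,(0,255,255)); cv2.line(i,(int((v-190+.5)*2.1),12),(int((v-190+.5)*2.1),18),(0,255,255))
for v in range(120,400,20): cv2.putText(i,str(v),(8,int((v-120+.5)*2.1)+4),0,.35,(0,255,255)); cv2.line(i,(0,int((v-120+.5)*2.1)),(6,int((v-120+.5)*2.1)),(0,255,255))
cv2.imwrite("pics/w2c.png",i)
```

```text
2.025 [-0.002 -0.017  0.003 -0.006 -0.     0.002  0.   ] [0.632 0.204 0.146]
beaker [0.45097619 0.14141535 0.08432116] bigclamp [0.79209656 0.23744811 0.07564284]
```

View pics/w2c.png

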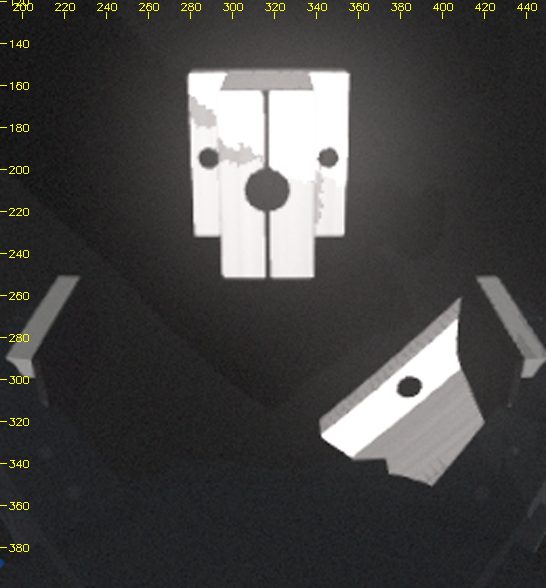

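Crop of w2: the clamp is upright in tool axes, block top corners at about (295–339, 163–252), bore (317,210), bolt holes at (289,195) and (346,195). Fitting the pose from these.

Run:
```python
from h import *
c=cam("pics/w2.png");T=np.load("pics/w2.png.T.npy")
c1=cam("pics/w1.png");T1=np.load("pics/w1.png.T.npy")
u=lambda x,y:(190+x/2.1-.5,120+y/2.1-.5)
# local y: left in image = ? tool y -> camera x (image right). tool y ~ clamp +y
L=[((-.035,-.017,.05),u(221,91)),((-.035,.017,.05),u(313,91)),((.035,-.017,.05),u(221,277)),((.035,.017,.05),u(314,277)),
((0,0,.05),u(267,190)),((.035,-.032,.01),u(194,236)),((.035,.032,.01),u(344,236)),((0,-.0245,.01),u(208,158)),((0,.0245,.01),u(328,158))]
P=np.array([a for a,_ in L]);U=np.array([b for _,b in L])
def f(v):
    l=P.copy(); l[:,2]+=v[3]; return (wproj(c,T,planar(v[2],v[:2],l))-U).ravel()
for fz in(1,0):
    r=least_squares(lambda v:f(np.r_[v[:3],v[3]*fz]),[.63,.2,-.38,0]); print(r.x.round(4),r.fun.round(1))
v=r.x
d=T[:3,:3].T@(np.array([v[0],v[1],.04])-T[:3,3]); print('tool delta mm',(d*1000).round(1),'tool y ang',np.arctan2(T[1,1],T[0,1])-np.pi/2)
```

```text
[ 0.6297  0.2028 -0.3832 -0.0033] [-2.   0.4  1.7  0.4  0.5  0.1 -0.5  0.2  0.  -0.4  0.4 -0.3 -0.5 -0.2
  0.6 -0.2 -0.2 -0.2]
[ 0.6287  0.2032 -0.3833  0.    ] [-2.4 -0.3  2.1 -0.3  0.2  0.8 -0.2  0.9 -0.  -0.3 -0.1 -0.  -0.1  0.1
  0.3 -0.3  0.2 -0.3]
tool delta mm [  2.5  -2.4 106.4] tool y ang -0.37990202739645196
```

Request:
carry_out(
  motion=[
    [[2,-2,30],0,85],
    [[2,-2,60],0,85],
    [[2,-2,85],0,85],
    [[2,-2,100],0,85],
    [[2,-2,105],0,85],
  ],
)

```text
t: 2.7
eef_pos: [0.6296, 0.2029, 0.0412]
orientation: [-0.594, -3.085, -0.0]
force: [-0.1, -1.1, -0.4]
width: 0.085
gripper_force: 0.0
```

Request:
carry_out(
  motion=[
    [[0,0,0],0,30],
    [[0,0,0],0,30],
    [[0,0,0],0,30],
    [[0,0,0],0,30],
    [[0,0,0],0,30],
  ],
  newtons=60,
)

```text
t: 3.32
eef_pos: [0.6303, 0.2026, 0.0423]
orientation: [0.594, 3.084, 0.001]
force: [-0.9, -0.5, 6.5]
width: 0.0329
gripper_force: 61.9
```

Request:
carry_out(
  motion=[
    [[0,0,-10],0,30],
    [[0,0,-30],0,30],
    [[0,0,-60],0,30],
    [[0,0,-90],0,30],
    [[0,-20,-110],0,30],
  ],
)

```text
t: 3.95
eef_pos: [0.6229, 0.1863, 0.1541]
orientation: [0.59, 3.083, 0.005]
force: [0.2, -0.3, -4.6]
width: 0.0333
gripper_force: 60.6
```

Request:
carry_out(
  motion=[
    [[-3,-45,0],-0.05,30],
    [[-6,-90,0],-0.1,30],
    [[-9,-135,0],-0.15,30],
    [[-12,-180,0],-0.2,30],
    [[-14,-225,0],-0.24,30],
  ],
)

```text
t: 4.58
eef_pos: [0.5513, -0.0316, 0.1525]
orientation: [0.219, 3.133, -0.0]
force: [1.0, -0.3, -5.1]
width: 0.0333
gripper_force: 60.7
```

Request:
carry_out(
  motion=[
    [[5,-20,0],0,30],
    [[10,-40,0],0,30],
    [[14,-56,0],0,30],
    [[14,-56,0],0,30],
    [[14,-56,0],0,30],
  ],
)

```text
t: 5.2
eef_pos: [0.5304, -0.0823, 0.1513]
orientation: [0.219, 3.134, 0.001]
force: [-0.3, -0.1, -4.6]
width: 0.0332
gripper_force: 60.8
```

Run:
```python
from h import *
c,T,s=wsnap("pics/w3.png"); print(s['t'],s['qvel'].round(3),T.round(4)[:3])
L=[(-.15,.08,.012),(-.15,-.08,.012),(.15,.08,.012),(.15,-.08,.012),(-.09,.035,.02),(-.09,-.035,.02),(.07,.035,.02),(.07,-.035,.02),(.045,0,.044)]
print(wproj(c,T,planar(-.14,(.564,-.0905),L)).round(1))
i=cv2.resize(cv2.imread("pics/w3.png"),None,fx=1.25,fy=1.25,interpolation=cv2.INTER_CUBIC)
for v in range(0,640,40): cv2.putText(i,str(v),(int((v+.5)*1.25)-10,10),0,.35,(0,255,255)); cv2.line(i,(int((v+.5)*1.25),12),(int((v+.5)*1.25),18),(0,255,255))
for v in range(0,400,40): cv2.putText(i,str(v),(8,int((v+.5)*1.25)+4),0,.35,(0,255,255)); cv2.line(i,(0,int((v+.5)*1.25)),(6,int((v+.5)*1.25)),(0,255,255))
cv2.imwrite("pics/w3c.png",i)
```

```text
5.2 [-0.011  0.003 -0.002 -0.002  0.     0.     0.   ] [[-9.903e-01  1.390e-01  5.000e-04  5.304e-01]
 [ 1.390e-01  9.903e-01  8.000e-04 -8.230e-02]
 [-4.000e-04  9.000e-04 -1.000e+00  1.513e-01]]
[[411.1  63.1]
 [220.3  64.4]
 [387.  349.3]
 [248.3 349. ]
 [358.7 132.2]
 [271.9 132.6]
 [352.4 300.2]
 [281.  300.1]
 [316.  293.6]]
```

View pics/w3c.png

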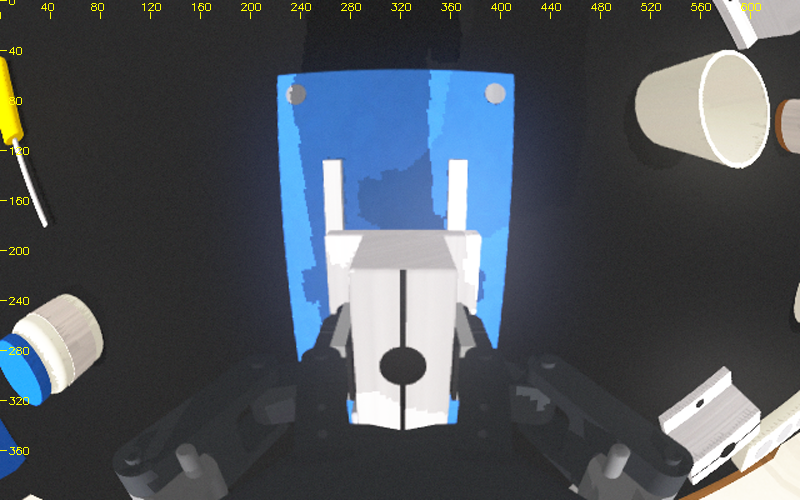

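Wrist view: the clamp is held square. Rails' inner edges are at columns 274 and 359 near row 128, plate near corners at (222,60) and (411,60). Now measuring clamp and jig laterally, both in this one camera.

Run:
```python
from h import *
c=cam("pics/w3.png");T=np.load("pics/w3.png.T.npy")
u=lambda x,y:np.array((x/1.25-.5,y/1.25-.5))
E=[(.08,.012,513.5,80),(.08,.012,497.5,345),(-.08,.012,277.5,80),(-.08,.012,298.5,350),
 (.035,.02,449,165),(.035,.02,447.5,225),(-.035,.02,342.5,165),(-.035,.02,343.5,225),(.047,.02,467.5,165),(.047,.02,466,225),(-.047,.02,323.5,165),(-.047,.02,324.5,225)]
xs=np.linspace(-.15,.15,301)
def f(v):
    r=[]
    for y,z,px,py in E:
        q=wproj(c,T,planar(v[2],v[:2],np.c_[xs,0*xs+y,0*xs+z])); w=u(px,py)
        r.append(np.interp(w[1],q[:,1],q[:,0])-w[0])
    for y,px in((.035,449),(-.035,342.5)):
        r.append((wproj(c,T,planar(v[2],v[:2],[-.09,y,.02]))[0,1]-u(px,160)[1])*.5)
    return np.array(r)
j=least_squares(f,[.56,-.09,-.14]);print('jig',j.x.round(4),j.fun.round(1))
# clamp in hand: tool-frame pose
P=np.array([(-.035,-.017,.05),(-.035,.017,.05),(0,0,.05),(-.035,-.032,.01),(-.035,.032,.01)]);U=np.array([u(350,269),u(456,269),u(403,366),u(327,236),u(480,236)])
def g(v):
    l=P.copy(); l[:,2]+=v[3]
    return (wproj(c,T,planar(v[2],v[:2],l))-U).ravel()
k=least_squares(g,[.53,-.082,-.14,.11]);print('clamp',k.x.round(4),k.fun.round(1))
ch=planar(j.x[2],j.x[:2],[-.035,0,.012])[0]
print('channel',ch.round(4),'tool delta',(T[:3,:3].T@(ch-np.r_[k.x[:2],k.x[3]])*1000).round(1),'dyaw',j.x[2]-k.x[2])
s=arm.get_state();print(s['eef_pos'])
```

```text
jig [ 0.5601 -0.0895 -0.1383] [ 1.1  0.9 -1.  -1.3  0.4  0.6 -1.2 -0.3  0.3 -0.  -0.5  0.9 -0.1  0.1]
clamp [ 0.531  -0.0807 -0.1429  0.1062] [-0.8  0.5  1.2  0.6  0.1 -1.7 -0.8  0.2  0.   0.3]
channel [ 0.5254 -0.0846  0.012 ] tool delta [ 5.  -4.7 94.2] dyaw 0.00456062146760472
[ 0.53045815 -0.08215721  0.1513087 ]
```

Request:
carry_out(
  motion=[
    [[3,-4,20],0,30],
    [[3,-4,40],0,30],
    [[3,-4,60],0,30],
    [[3,-4,75],0,30],
    [[3,-4,80],0,30],
  ],
)

```text
t: 5.88
eef_pos: [0.5262, -0.0865, 0.0705]
orientation: [-0.22, -3.133, -0.0]
force: [-0.1, 0.1, -5.3]
width: 0.0332
gripper_force: 60.7
```

Run:
```python
from h import *
c,T,s=wsnap("pics/w4.png"); print(s['t'],s['qvel'].round(3),T.round(4)[:3],s['force'])
t=snap("top","pics/t4.png")
i=cv2.imread("pics/w4.png")[100:280,230:410]
i=cv2.resize(i,None,fx=3.3,fy=3.3,interpolation=cv2.INTER_CUBIC)
cv2.imwrite("pics/w4c.png",i)
```

```text
5.875 [ 0.009  0.053 -0.004 -0.003 -0.004 -0.073  0.003] [[-9.902e-01  1.395e-01 -1.200e-03  5.262e-01]
 [ 1.395e-01  9.902e-01  4.000e-04 -8.650e-02]
 [ 1.200e-03  2.000e-04 -1.000e+00  7.050e-02]] [-0.07901525  0.06798347 -5.32199989]
```

View pics/w4c.png

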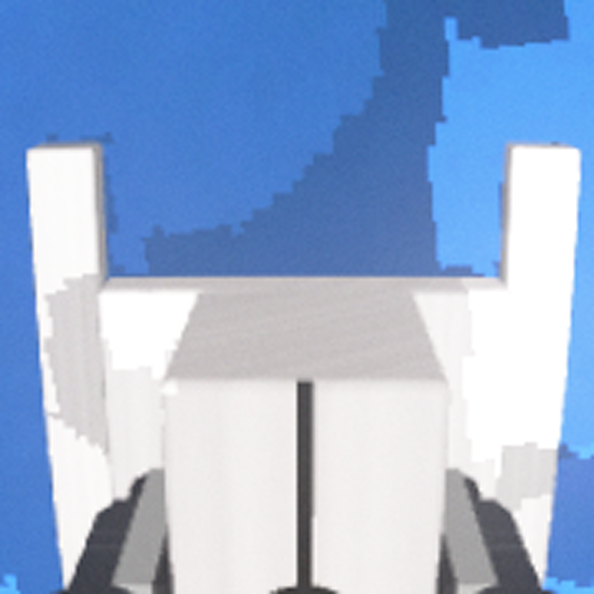

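Crop: rails' inner edges mid at crop column 304, block and slit at 305 (0.17 mm/px), so it is centred and square. Lowering.

Request:
carry_out(
  motion=[
    [[0,0,4],0,30],
    [[0,0,8],0,30],
    [[0,0,11],0,30],
    [[0,0,13],0,30],
    [[0,0,14],0,30],
  ],
)

```text
t: 6.6
eef_pos: [0.5264, -0.0871, 0.0572]
orientation: [-0.221, -3.134, 0.0]
force: [0.7, -0.0, -4.6]
width: 0.0331
gripper_force: 60.7
```

Request:
carry_out(
  motion=[
    [[0,0,0.5],0,30],
    [[0,0,1],0,30],
    [[0,0,1.5],0,30],
    [[0,0,2],0,30],
    [[0,0,2],0,30],
  ],
)

```text
t: 7.22
eef_pos: [0.5264, -0.0871, 0.0553]
orientation: [-0.221, -3.134, -0.0]
force: [0.5, -0.6, -4.6]
width: 0.0333
gripper_force: 60.7
```

Request:
carry_out(
  motion=[
    [[0,0,0.5],0,30],
    [[0,0,1],0,30],
    [[0,0,1.5],0,30],
    [[0,0,1.5],0,30],
    [[0,0,1.5],0,30],
  ],
)

```text
t: 7.85
eef_pos: [0.5264, -0.0871, 0.0542]
orientation: [0.221, 3.134, 0.0]
force: [-3.0, 0.8, 6.5]
width: 0.0332
gripper_force: 61.9
```

Request:
carry_out(
  motion=[
    [[0,0,0],0,42],
    [[0,0,0],0,42],
    [[0,0,0],0,42],
    [[0,0,0],0,42],
    [[0,0,0],0,42],
  ],
)

```text
t: 8.48
eef_pos: [0.5264, -0.0871, 0.0538]
orientation: [0.221, 3.134, -0.0]
force: [-0.3, -0.3, 0.4]
width: 0.0417
gripper_force: 0.0
```

Request:
carry_out(
  motion=[
    [[0,0,0],0,30],
    [[0,0,0],0,30],
    [[0,0,0],0,30],
    [[0,0,0],0,30],
    [[0,0,0],0,30],
  ],
)

```text
t: 9.1
eef_pos: [0.5266, -0.0871, 0.054]
orientation: [0.221, 3.133, -0.0]
force: [-1.3, 0.2, 5.0]
width: 0.0334
gripper_force: 61.0
```

Request:
carry_out(
  motion=[
    [[-3,0,0],0,30],
    [[-7,0,0],0,30],
    [[-12,0,0],0,30],
    [[-16,0,0],0,30],
    [[-20,0,0],0,30],
  ],
)

```text
t: 9.72
eef_pos: [0.5426, -0.0896, 0.054]
orientation: [-0.221, -3.126, -0.001]
force: [-12.7, 1.9, 20.4]
width: 0.0333
gripper_force: 63.2
```

Request:
carry_out(
  motion=[
    [[0,0,-0.5],0,30],
    [[0,0,-0.8],0,30],
    [[0,0,-0.8],0,30],
    [[-2,0,-0.8],0,30],
    [[-4,0,-0.8],0,30],
  ],
)

```text
t: 10.35
eef_pos: [0.5504, -0.0905, 0.0544]
orientation: [0.221, 3.134, -0.0]
force: [-0.1, 0.2, -4.7]
width: 0.0338
gripper_force: 60.3
```

Request:
carry_out(
  motion=[
    [[-2,0,0.2],0,30],
    [[-5,0,0.3],0,30],
    [[-9,0,0.3],0,30],
    [[-12,0,0.3],0,30],
    [[-15,0,0.3],0,30],
  ],
)

```text
t: 10.98
eef_pos: [0.5652, -0.0926, 0.0543]
orientation: [0.221, 3.134, -0.0]
force: [1.5, 0.3, -4.4]
width: 0.0333
gripper_force: 60.3
```

Request:
carry_out(
  motion=[
    [[-2,0,0],0,30],
    [[-4,0,0],0,30],
    [[-6,0,0],0,30],
    [[-8,0,0],0,30],
    [[-10,0,0],0,30],
  ],
)

```text
t: 11.6
eef_pos: [0.5742, -0.0939, 0.0541]
orientation: [-0.221, -3.132, -0.0]
force: [-3.3, 0.5, -3.2]
width: 0.0332
gripper_force: 60.3
```

Request:
carry_out(
  motion=[
    [[-2,0,0],0,30],
    [[-4,0,0.1],0,30],
    [[-6,0,0.2],0,30],
    [[-8,0,0.2],0,30],
    [[-10,0,0.2],0,30],
  ],
)

```text
t: 12.22
eef_pos: [0.5825, -0.0951, 0.0541]
orientation: [-0.221, -3.129, -0.001]
force: [-11.1, 2.3, 6.6]
width: 0.0333
gripper_force: 61.3
```

Run:
```python
from h import *
c,T,s=wsnap("pics/w5.png"); t=snap("top","pics/t5.png"); q=snap("scene","pics/s5.png")
print(s['t'],s['eef_pos'],s['force'])
g=lambda f,x,y:cv2.resize(cv2.imread(f)[y:y+70,x:x+70],(399,399),interpolation=cv2.INTER_CUBIC)
cv2.imwrite("pics/c5.png",np.hstack([g("pics/t5.png",315,150),g("pics/s5.png",265,190)]))
```

```text
12.225 [ 0.58251491 -0.09507644  0.05411095] [-11.11294146   2.29294856   6.56929032]
```

View pics/c5.png

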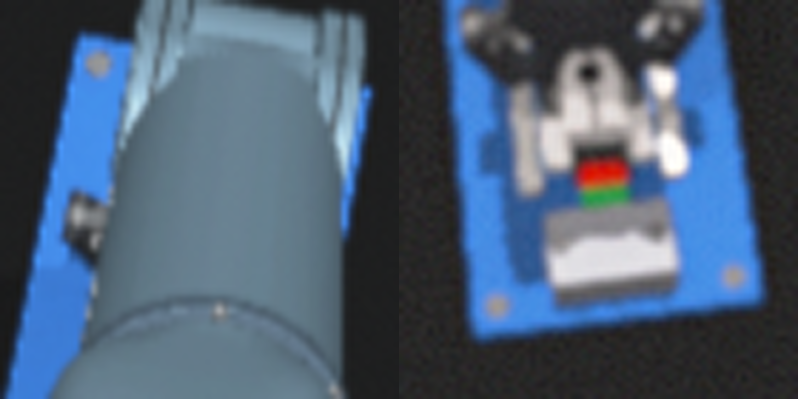

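Scene crop: the shank shows red at rows 162–187 and green at 187–207 right at the housing's edge, with no yellow left, so it is just into the green (about 14 mm). I'll push 5 mm more towards the middle.

Request:
carry_out(
  motion=[
    [[-1,0,-0.2],0,30],
    [[-3,0,-0.2],0,30],
    [[-5,0,-0.2],0,30],
    [[-6,0,-0.2],0,30],
    [[-6,0,-0.2],0,30],
  ],
)

```text
t: 13.0
eef_pos: [0.5874, -0.0957, 0.0542]
orientation: [-0.22, -3.127, -0.001]
force: [-13.5, 2.4, 9.2]
width: 0.0329
gripper_force: 61.7
```

Request:
carry_out(
  motion=[
    [[0,0,0],0,30],
    [[0,0,0],0,30],
    [[0,0,0],0,30],
    [[0,0,0],0,30],
    [[0,0,0],0,30],
  ],
)

```text
t: 13.62
eef_pos: [0.5874, -0.0957, 0.0542]
orientation: [-0.22, -3.127, -0.001]
force: [-13.2, 2.3, 8.0]
width: 0.0333
gripper_force: 61.7
```

Run:
```python
from h import *
q=snap("scene","pics/s6.png"); s=arm.get_state(); print(s['t'],s['eef_pos'],s['force'],s['qvel'].round(3))
def g(f,x,y,w=50,h=60,k=8): return cv2.resize(cv2.imread(f)[y:y+h,x:x+w],None,fx=k,fy=k,interpolation=cv2.INTER_CUBIC)
cv2.imwrite("pics/c6.png",np.hstack([g("pics/s0.png",280,195),g("pics/s6.png",280,195)]))
# expected pixel rows of shank at z=.03/.035 for jig x positions, and housing front top edge
for J in((.5642,-.0905,-.141),(.5601,-.0895,-.1383)):
  for z in(.03,.036):
    L=[(.095-d,0,z) for d in(0,.007,.014,.021,.028)]; print(z,proj(q,planar(J[2],J[:2],L)).round(1).tolist())
  print('house',proj(q,planar(J[2],J[:2],[(.095,0,.042),(.095,.035,.042),(.095,-.035,.042)])).round(1).tolist())
```

```text
13.675 [ 0.58736363 -0.09573025  0.05415324] [-13.09991358   1.9984424    7.92271387] [ 0.001 -0.002 -0.001 -0.002  0.001 -0.001  0.003]
0.03 [[301.3, 227.9], [301.0, 225.9], [300.8, 223.9], [300.6, 222.0], [300.4, 220.1]]
0.036 [[301.2, 227.1], [300.9, 225.1], [300.7, 223.1], [300.5, 221.2], [300.3, 219.2]]
house [[301.1, 226.2], [312.1, 224.9], [290.0, 227.6]]
0.03 [[301.3, 226.7], [301.1, 224.7], [300.9, 222.7], [300.6, 220.8], [300.4, 218.9]]
0.036 [[301.3, 225.9], [301.0, 223.9], [300.8, 221.9], [300.5, 220.0], [300.3, 218.0]]
house [[301.2, 225.0], [312.2, 223.6], [290.1, 226.4]]
```

View pics/c6.png

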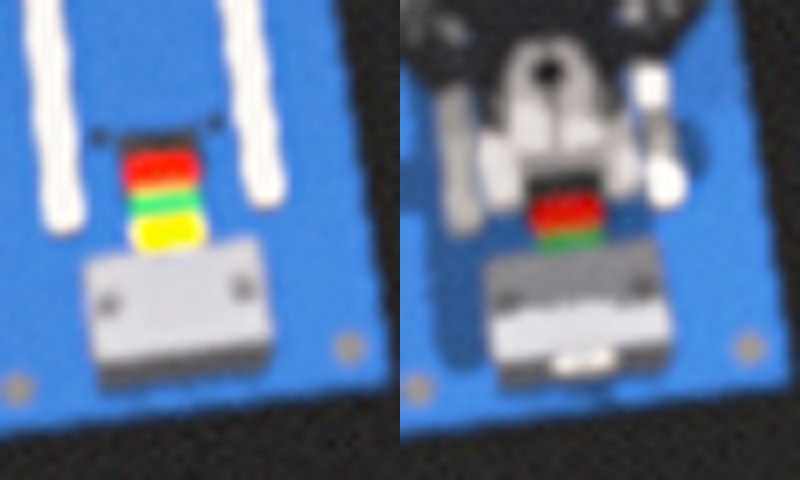

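The red/green boundary has moved from row 191 to 231 in the 8x crop (about 18 mm), the pad by about 19.5 mm. A push of 13 N less friction also gives about 18 mm. The housing's edge is mid-green, the arm is still, and the clamp is held flat. Handing in.

```bash
python3 -c "
from cell import order; print(order.finish_job())"
```

```text
the job is handed in; nothing more can be done
None
```

I handed the job in with the clamp gripped in the channel and pressed against the stop, the plunger about 18–19 mm in (mid-green) at 13.7 s. The tool leaned about 0.4° under the push, and I couldn't check from the pictures whether the clamp leaned with it.

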